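# Fold, pack and shut the laundry-care case

### The job

Pack the laundry-care case: fold the scrub brush's handle down flat on its back and shut the soap box, set each gently, right way up, between the low ribs of the place in the open case that it fits, and then close the case's lid fully. Leave the other things on the table where they stand.

Things in the scene. Friction and masses are not known exactly. Their poses are not given: they have to be found in the camera images.
- brush_center (a point): black folding scrub brush, loose, 0.29 kg, on its bristles: block 120 (x) by 50 (y) mm, bristles (108 by 42) 0 to 18 mm high, solid block 18 to 36 mm; folded 47 mm high. Point: on its middle line, 24 mm above its underside. z up, x along its length. The handle's hinge axis, along y, is 50 mm towards -x of this point and 18 mm above it.
- brush_handle (a joint): hinge of the brush's handle, a bar 105 mm long from the hinge axis, 26 wide, 10 thick (5 mm either side of the axis). 0 = folded flat along +x over the block's back; grows as the free end rises and swings over towards -x: pi/2 = upright, 2.6 = stop. Friction hinge, 0.03 N m, stays where it is left. Starts at 1.0 to 1.75 rad.
- soapbox_center (a point): white plastic hinged soap box, loose, 0.24 kg: 62 mm (x) by 105 mm (y); tray 26 mm high, closed height 44 mm with its lid. This point is on its middle line 22 mm above its underside. z up, y along its length. The lid's hinge runs along its long -x side: axis along y, 31 mm towards -x of this point and 4 mm above it.
- soapbox_lid (a joint): hinge of the soap box's lid, a shallow cover reaching 62 mm from the hinge axis, 103 mm wide, its outer face 18 mm off the plane through the hinge. 0 = shut on the tray; grows as the lid rises and swings over towards -x: pi/2 = upright, 2.3 = stop. Friction hinge, 0.018 N m, stays where it is left. Starts at 1.0 to 1.75 rad.
- case_mid (a point): open grey plastic case with a hinged lid, fixed to the table, centre of its underside. Outside 224 mm (x) by 156 mm (y), 60 mm high without the lid, walls 5 mm, floor 5 mm. z up, x along the case, y towards the hinged side. Inside, low white ribs frame two places, the narrow long one at -x for the brush, the short wide one at +x for the soap box.
- bay_brush (a point): the brush's place in the case: its centre on the inner floor, 5 mm above the table; axes as case_mid. 60 mm (x) by 136 mm (y) between ribs 15 mm high; the brush lies with its length along y, either way round. The middle 60 mm of each long side has no rib, for fingers. The end wall's inner face is 55 mm towards -x, the soap box's place 97 mm towards +x.
- bay_soapbox (a point): the soap box's place in the case: its centre on the inner floor, 5 mm above the table; axes as case_mid. 72 mm (x) by 117 mm (y) between ribs 15 mm high; the soap box lies with its length along y, either way round. The middle 60 mm of each long side has no rib, for fingers. The end wall's inner face is 62 mm towards +x.
- case_hinge (a point): middle of the hinge line of the case's lid, on the case's rear (+y) wall, 63 mm above the table; axes as case_mid. The hinge axis runs along x. Shut, the lid clears the floor by 55 mm, so only folded things fit under it.
- case_lid (a joint): hinge of the case's lid, a grey plate 224 mm wide along the hinge, 160 mm to its free edge, 5 mm thick (centred on the hinge axis). 0 = shut, reaching -y from the hinge; grows as it rises and swings over towards +y: pi/2 = upright. Friction hinge, 0.2 N m, 0.2 kg, stays where it is left: push it all the way down. Starts at 1.7 to 2.05 rad.
- jar: bystander: clear jar with a white twist cap, 60 mm across, 95 high; origin at the centre of its underside
- tub: bystander: round white lidded tub, 66 mm across, 60 high; origin at the centre of its underside
- cup: bystander: open steel cup, 66 mm across, 80 high; origin at the centre of its underside
- scraper: bystander: orange silicone scraper lying flat, 195 mm long (x from -100 to +95), 55 wide, 14 high; origin on its underside
- peg_basket: bystander: steel peg basket, 140 by 110 mm, 75 high; origin at the centre of its underside
- bottle: bystander: white bottle, 66 mm across, 190 high, standing; origin at the centre of its underside
Not all that is in view belongs to the job. Leave any red look-alike of the part that bears brush_center alone. Leave any purple look-alike of the part that bears soapbox_center alone.

How it is judged:
By the outcome, as a careful person would: the job done as asked, in the order asked, and still so for the second after the job is handed in, with the robot touching nothing.
It also fails if it takes over 72 s, if anything falls off the work surface, if the arm or the gripper's body presses on something with over 40 N, if the wrist force passes 120 N, or if a joint passes its speed limit or range.

### The arm

A 6-joint arm with a two-finger parallel gripper is mounted at the origin on the work surface. World frame = base frame: x ahead of the robot, y to its left, z up, the work surface at z = 0. Lengths are in m, angles in rad, forces in N, time in s.
With the tool pointing down it reaches from about 0.425 to 0.95 m from the base axis. Payload 3.5 kg.
Tool frame: the origin (TCP) lies on the centre line of the jaws, within the pads' length; the fingertips stand 14 mm ahead of it and the grasp point (between the pads) lies 5 mm behind it (tips_ahead is the distance from the TCP to the fingertips, in m); y points along the fingers, z is the direction in which the jaws open and shut, and the axes are right-handed (so a half turn about y gives the same grasp; the last joint's range is limited). The gripper opens to 85 mm and grips with 20 to 120 N. Pads are 22 mm wide; open, the fingers measure 114 mm over their backs; the gripper's body (76 mm by 85 mm) begins 54 mm behind the grasp point. The pads swing forward as they close: fully open they stand 13 mm farther back than shut.
Start: joints at [1.054, 0.286, 1.577, -0, 1.279, -0.15], TCP at [0.242, 0.63, 0.245] pointing down, gripper open.
Joint ranges: [-2.77, 2.77], [-0.9, 2.22], [0.21, 2.48], [-1.53, 4.67], [0.24, 2.81], [-2.84, 2.84]. Speed limits (rad/s): [2.79, 2.79, 3.14, 3.14, 3.14, 3.14].

### API

Orientations are given as a unit quaternion [x, y, z, w].
In Python, from plant import get_state, read_camera, sign_off, tips_ahead gives the robot as it stands.
- The arm moves only by the tool send_rows, never from a script. Its argument "plan" is a list of rows, each a list of 2 entries, a list of its own where there are three numbers: the shift along the tool's x, y, z in units of 12 cm (1.0 is 12 cm), then the turn, a rotation vector about the tool's x, y, z in units of 360 degrees (1.0 is 360 degrees). In form: [[[tx, ty, tz], [rx, ry, rz]], ...]. A call has 1 to 12 rows; each row shifts and turns the commanded pose from where the row before left it, along the tool's axes as they then stand; what a row does not reach is not made up. A row lasts 1/10 s, in which the tool goes at most 50 mm and 8.59 degrees, less where a joint would pass 70% of its speed; a pose out of reach is approached as far as the arm can. A call with a number of a shift or a turn outside -1 to 1 is refused whole. A call with a gripper value outside its range is refused whole. "gripper" is the closure, from 0 (fully open) to 1 (shut), set as the call begins (left out, the last holds). The fingers move at their own pace and stop on an object; "grip_force" is the grip in N (left out, the last holds). Time passes only in rows, so rows that do not move let the fingers close. It gives the time, the measured TCP pose, the force and the opening at its end, in the units of the state.
- get_state(): the state, without advancing time (a new reading comes with each control period).
- read_camera(name): name is "side" or "top" or "wrist"; returns a dict with "img" (480x640x3 uint8, blue, green, red), "fx", "fy", "cx", "cy" (pixels), "world_from_camera" (4x4, takes a point from camera to world coordinates); the wrist camera has in their place "mount" (4x4, takes a point from camera to tool coordinates, whose origin is the TCP and whose axes are the tool frame's). Camera axes: x right, y down, z forward; pixel columns grow to the right and rows downward; lengths in m; the calibration is good to about 2 mm. A picture is of the moment at which its call begins: read the wrist's pose just before it. There is no depth.
- sign_off(): hands the job in, once; it reports no verdict.
The state is a dict: "time": time; "qpos": joint angles; "dq": joint speeds; "joint_efforts": joint torques, N m; "eef_pos": TCP position; "tcp_rot": TCP orientation; "contact_force": force on the tool from outside, world axes, zero at the start; "wrist_torque": the same for the moment, N m; "opening": opening from 0.0 (shut) to 1.0 (fully open).
Only numpy, scipy, OpenCV 4.12 (cv2) and the standard library are available. Lean on these libraries where they do the work, as an engineer would, in place of code of your own. Each camera call takes 0.05 s, during which the arm holds its last target. There are 200 camera calls.

## Working session

There is one attempt and no reset: what is moved stays moved. The work goes in short steps, Python scripts to look and compute and a tool call to move; the robot and the scene stay as the last step left them, time stands still between calls to the robot, and variables do not carry over. Pictures are saved under pics/ and viewed, about 8 in all and at most 12, crops included, and the job is handed in when it is done.

Besides the shell and the picture viewer there is one more tool, called after ">>>" as a command line: name --argument value ..., lists and objects as JSON in quotes. send_rows: Moves the arm, as the interface text tells. Its arguments: {"type":"object","properties":{"plan":{"type":"array"},"gripper":{"type":"number"},"grip_force":{"type":"number"}},"required":["plan"]}

```bash
ls; mkdir -p pics
python3 - <<'E'
from plant import *
import cv2
s=get_state();print(s, tips_ahead)
for n in("top","side"):
    r=read_camera(n);cv2.imwrite(f"pics/{n}0.png",r["img"])
    print(n,r["fx"],r["fy"],r["cx"],r["cy"],r["world_from_camera"].tolist() if hasattr(r["world_from_camera"],'tolist') else r["world_from_camera"])
r=read_camera("wrist");print(r["fx"],r["fy"],r["cx"],r["cy"],r["mount"])
E
```

```text
pics
{'time': 0.0, 'qpos': array([ 1.05399818e+00,  2.87176976e-01,  1.57818438e+00,  5.61928572e-06,
        1.27856994e+00, -1.50002934e-01]), 'dq': array([ 0.00166324,  0.0004068 ,  0.00017062, -0.00131195, -0.00073266,
        0.00015685]), 'joint_efforts': array([-9.32484340e-06, -4.05968285e+01, -2.92627680e+01, -1.44258938e-04,
        5.75214304e-03,  9.15890467e-06]), 'eef_pos': array([0.24173541, 0.62956498, 0.24393559]), 'tcp_rot': array([ 0.69602852, -0.12922881,  0.12868404, -0.69446716]), 'contact_force': array([ 0.47415298, -0.21556177,  0.56769041]), 'wrist_torque': array([-0.00804301,  0.01779224, -0.03440894]), 'opening': 1.0021359188658678} 0.014
top 504.0714255870021 504.0714255870021 314.98148097370824 235.1807671543249 [[-0.029450674118434484, -0.9937917833764768, 0.10728722704670737, 0.4058398323299233], [-0.999566049885044, 0.029345824841143474, -0.0025562632107376084, -0.08703483072862776], [-0.0006080387976260557, -0.10731595341697753, -0.9942247816419714, 1.036022193015421], [0.0, 0.0, 0.0, 1.0]]
side 511.4717345670073 511.4717345670073 316.83165411372335 242.84650303610687 [[0.7394716959839035, -0.4232717479922742, 0.5234717167051667, -0.13227137379662018], [-0.67289507944502, -0.44182326964069424, 0.5932995958726809, -0.79912521968349], [-0.019844971589035677, -0.7909698007860801, -0.6115332790184514, 0.8348597575349173], [0.0, 0.0, 0.0, 1.0]]
394.17126994052296 394.17126994052296 316.7704552662644 239.91153505272365 [[-9.33325416e-04  9.50867122e-01  3.09597876e-01 -7.99459680e-02]
 [ 5.52477013e-04 -3.09597474e-01  9.50867551e-01 -1.29428606e-01]
 [ 9.99999412e-01  1.05851456e-03 -2.36377036e-04  1.07998421e-03]
 [ 0.00000000e+00  0.00000000e+00  0.00000000e+00  1.00000000e+00]]
```

View pics/top0.png

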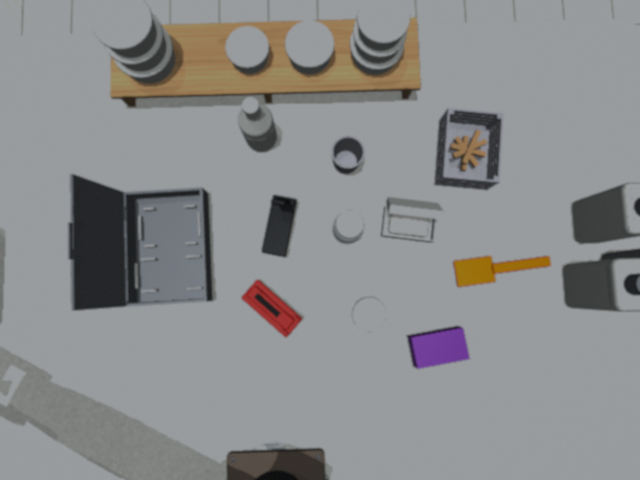

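View pics/side0.png

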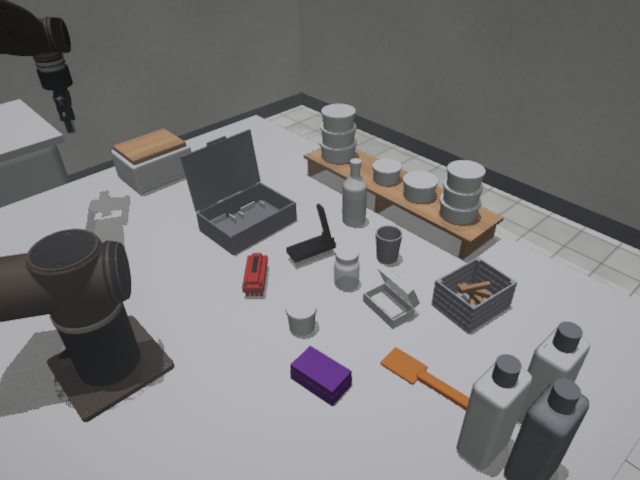

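Candidates: brush – black item at top (279,226), red look-alike at (272,307). Soap box – white open box at (409,222), purple look-alike at (440,347). By the description I choose black and white; I'll check them in a close crop.

Run:
```python
import cv2,numpy as np
t=cv2.imread("pics/top0.png");s=cv2.imread("pics/side0.png")
def c(im,x,y,w,h,W,H):
    o=cv2.resize(im[y:y+h,x:x+w],(W,H),interpolation=cv2.INTER_CUBIC)
    o=np.clip(255*(o/255.)**0.6,0,255).astype(np.uint8)
    for i in range(0,w,10): cv2.line(o,(i*W//w,0),(i*W//w,4 if (x+i)%50 else 12),(0,255,255),1)
    for i in range(0,h,10): cv2.line(o,(0,i*H//h),(4 if (y+i)%50 else 12,i*H//h),(0,255,255),1)
    return o
a=np.hstack([c(t,250,190,50,75,200,300),c(t,370,190,75,60,375,300),c(s,280,200,56,75,225,300)])
b=np.hstack([c(t,60,170,160,150,400,300)[:,:320],c(t,120,180,100,130,300,300)[:,:0],c(s,355,260,80,60,480,300)[:,:480]])
cv2.imwrite("pics/crop1.png",np.vstack([a,b]))
```

```text
(no output)
```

View pics/crop1.png

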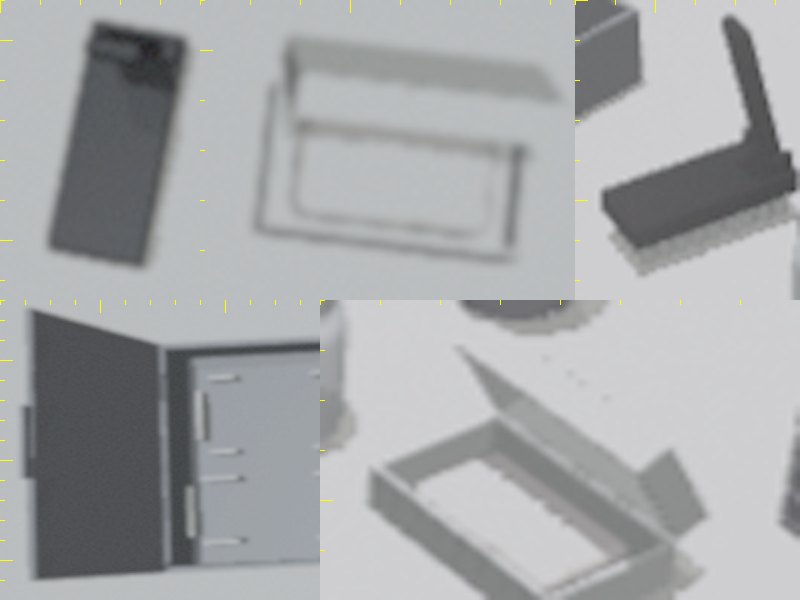

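The crop shows the black brush (handle nearly upright, hinge at its far end, about (284,203)) and the white open soap box (tray about (408,224), lid hinged on the far side). Both match the description, and the red and purple ones are the look-alikes. Next I fit poses from the corners.

```bash
cat > h.py <<'E'
import numpy as np,cv2,json
from scipy.spatial.transform import Rotation as R
from plant import *
def cam(name):
    s=get_state(); r=read_camera(name)
    if name=="wrist":
        T=np.eye(4);T[:3,:3]=R.from_quat(s["tcp_rot"]).as_matrix();T[:3,3]=s["eef_pos"]
        W=T@np.array(r["mount"])
    else: W=np.array(r["world_from_camera"])
    K=np.array([[r["fx"],0,r["cx"]],[0,r["fy"],r["cy"]],[0,0,1]])
    return r["img"],K,W
def ray(K,W,uv,z):
    d=W[:3,:3]@np.linalg.inv(K)@np.array([uv[0],uv[1],1.]);o=W[:3,3]
    return o+d*(z-o[2])/d[2]
def proj(K,W,P):
    P=np.atleast_2d(P);c=(P-W[:3,3])@W[:3,:3];q=c@K.T
    return q[:,:2]/q[:,2:]
def down(yaw):  # jaw axis (tool z) at angle yaw in world xy, tool y down
    z=np.array([np.cos(yaw),np.sin(yaw),0]);y=np.array([0,0,-1.]);x=np.cross(y,z)
    return np.stack([x,y,z],1)
def info(): 
    s=get_state();M=R.from_quat(s["tcp_rot"]).as_matrix()
    print("t%.2f"%s["time"],"tcp",s["eef_pos"].round(4),"jawyaw",round(np.degrees(np.arctan2(M[1,2],M[0,2])),2),"q",s["qpos"].round(2),"F",s["contact_force"].round(1),"open",round(s["opening"],3)); return s,M
def go(target,yawdeg=None):
    """print total shift (units, after turning about tool y by yaw) and turn units"""
    s,M=info();t=np.array(target)-s["eef_pos"]
    print("tool shift now axes",(M.T@t/.12).round(4),"norm mm",round(np.linalg.norm(t)*1e3))
    if yawdeg is not None:
        N=down(np.radians(yawdeg));rv=R.from_matrix(M.T@N).as_rotvec()/(2*np.pi)
        print("turn units",rv.round(4),"min rows",np.ceil(np.linalg.norm(rv)/.0238),"shift in final axes",(N.T@t/.12).round(4))
E
python3 - <<'E'
from h import *
s,M=info();print(M.round(3))
_,K,W=cam("top")
Z={"brush":([(273.75,195.5),(297,199.5),(286.75,256.25),(262.5,251.75)],.036),
"soap":([(381,236.4),(433,242),(435,219.6),(385,207)],.026),
"case rim":([(206,188),(212,301),(127,306),(125,192)],.060),
"lid free":([(73,178),(73,308)],.215),
"jar":([(369,314)],.095),"cup":([(348,150)],.08),"tub":([(349,222)],.06),"bottle":([(251,106)],.19),"red":([(272,307)],.036)}
for k,(p,z) in Z.items():
    q=np.array([ray(K,W,u,z) for u in p]);print(k,q[:,:2].round(4).tolist(),q.mean(0)[:2].round(4))
    if len(q)==4: 
        d=np.roll(q,-1,0)-q;print("  len",np.linalg.norm(d,axis=1).round(4),"ang",np.degrees(np.arctan2(d[:,1],d[:,0])).round(1))
_,K,W=cam("side")
for n,u,z in (("brush blk bot-left corner top",(280+(603)/225*0+ (603-575)/4.02,200+200/4),.036),("handle tip",((733-575)/4.02+280,200+18/4),.14)): print(n,u,ray(K,W,u,z))
E
```

```text
t0.15 tcp [0.2418 0.6297 0.2442] jawyaw 68.98 q [ 1.05  0.29  1.58 -0.    1.28 -0.15] F [-0.1  0.  -0.1] open 1.001
[[ 0.933 -0.001  0.359]
 [-0.359 -0.002  0.933]
 [-0.    -1.    -0.002]]
brush [[0.5965, -0.009], [0.587, -0.0556], [0.4733, -0.0323], [0.4837, 0.0157]] [ 0.5351 -0.0203]
  len [0.0475 0.116  0.0491 0.1155] ang [-101.6  168.4   77.8  -12.4]
soap [[0.5084, -0.2225], [0.494, -0.3266], [0.5393, -0.3331], [0.5681, -0.2332]] [ 0.5275 -0.2789]
  len [0.1051 0.0458 0.1039 0.0606] ang [-97.9  -8.2  73.9 169.8]
case rim [[0.6108, 0.1221], [0.3899, 0.1119], [0.3852, 0.275], [0.6075, 0.2813]] [0.4984 0.1976]
  len [0.2212 0.1632 0.2224 0.1593] ang [-177.4   91.7    1.6  -88.8]
lid free [[0.6017, 0.3093], [0.3878, 0.3046]] [0.4947 0.307 ]
jar [[0.3581, -0.1848]] [ 0.3581 -0.1848]
cup [[0.6735, -0.1585]] [ 0.6735 -0.1585]
tub [[0.5351, -0.1567]] [ 0.5351 -0.1567]
bottle [[0.7259, 0.0152]] [0.7259 0.0152]
red [[0.3743, -0.001]] [ 0.3743 -0.001 ]
brush blk bot-left corner top (286.9651741293532, 250.0) [0.47753525 0.00613077 0.036     ]
handle tip (319.30348258706465, 204.5) [ 0.57070462 -0.01513908  0.14      ]
```

>>> send_rows --plan '[[[0, -0.12, 0], [0, 0.0213, 0]], [[0, -0.12, 0], [0, 0.0213, 0]], [[0, -0.12, 0], [0, 0.0213, 0]], [[0, -0.12, 0], [0, 0.0213, 0]], [[0, -0.12, 0], [0, 0.0213, 0]], [[0, -0.12, 0], [0, 0.0213, 0]], [[0, -0.12, 0], [0, 0.0213, 0]], [[0, -0.12, 0], [0, 0.0213, 0]], [[0, -0.12, 0], [0, 0.0213, 0]]]' --gripper 1

```text
time: 1.15
eef_pos: [0.242, 0.63, 0.3753]
tcp_rot: [0.499, -0.501, 0.502, -0.498]
contact_force: [0.3, 1.2, -0.0]
opening: 0.004
```

>>> send_rows --plan '[[[0.31, 0, 0.13], [0, 0, 0]], [[0.31, 0, 0.13], [0, 0, 0]], [[0.31, 0, 0.13], [0, 0, 0]], [[0.31, 0, 0.13], [0, 0, 0]], [[0.31, 0, 0.13], [0, 0, 0]], [[0.31, 0, 0.13], [0, 0, 0]], [[0.31, 0, 0.13], [0, 0, 0]], [[0.31, 0, 0.13], [0, 0, 0]], [[0.31, 0, 0.13], [0, 0, 0]], [[0.31, 0, 0.13], [0, 0, 0]]]'

```text
time: 2.15
eef_pos: [0.398, 0.2565, 0.375]
tcp_rot: [0.5, -0.5, 0.5, -0.5]
contact_force: [-0.2, -0.7, 0.3]
opening: -0.0
```

>>> send_rows --plan '[[[0.31, 0, 0.13], [0, 0, 0]], [[0.31, 0, 0.13], [0, 0, 0]], [[0.31, 0, 0.13], [0, 0, 0]], [[0.31, 0, 0.13], [0, 0, 0]], [[0.31, 0, 0.13], [0, 0, 0]], [[0.31, 0, 0.13], [0, 0, 0]], [[0.31, 0, 0.13], [0, 0, 0]], [[0.31, 0, 0.13], [0, 0, 0]], [[0.31, 0, 0.13], [0, 0, 0]], [[0.31, 0, 0.13], [0, 0, 0]], [[0, 0, 0], [0, 0, 0]]]'

```text
time: 3.25
eef_pos: [0.5544, -0.118, 0.3738]
tcp_rot: [-0.499, 0.501, -0.501, 0.498]
contact_force: [0.1, -0.3, -0.1]
opening: -0.001
```

Run:
```python
from h import *
info();im,K,W=cam("wrist");np.savez("w1.npz",K=K,W=W)
o=np.clip(255*(im/255.)**0.6,0,255).astype(np.uint8)
cv2.imwrite("pics/w1.png",o)
```

```text
t3.25 tcp [ 0.5544 -0.118   0.3738] jawyaw -0.31 q [-0.39 -0.02  1.69 -0.    1.48 -0.38] F [ 0.1 -0.3 -0.1] open -0.001
```

View pics/w1.png

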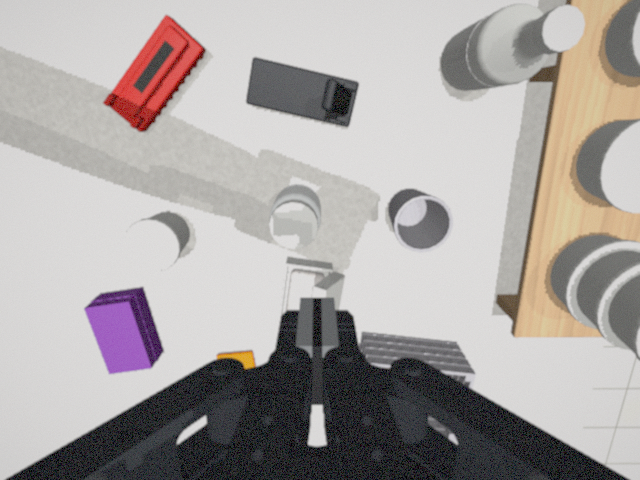

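The wrist view shows the black brush block at (247–357, 57–126) with its handle base at (338,98), jar cap (295,215), cup (420,220). The soap box is mostly behind the gripper. I'll check the brush pose from here and work out the lid-closing move.

Run:
```python
from h import *
d=np.load("w1.npz");K,W=d["K"],d["W"]
q=np.array([ray(K,W,u,.036) for u in [(255,57),(357.5,80),(349,126),(247,103)]])
e=np.roll(q,-1,0)-q;print(q.round(4).tolist(),q.mean(0).round(4),np.linalg.norm(e,axis=1).round(4),np.degrees(np.arctan2(e[:,1],e[:,0])).round(1))
print("jar",ray(K,W,(294,233),.095),"cup",ray(K,W,(421,223),.08))
print("soap near-left end", [ray(K,W,u,z).round(4) for u,z in (((288,258),.026),((331,262),.08),((343,275),.03))])
go((.62,-.291,.20),-8)
```

```text
[[0.4875, 0.0185, 0.036], [0.5991, -0.0051, 0.036], [0.5908, -0.0537, 0.036], [0.476, -0.0285, 0.036]] [ 0.5383 -0.0172  0.036 ] [0.1141 0.0493 0.1175 0.0484] [-12.  -99.7 167.6  76.3]
jar [ 0.52901302 -0.16282504  0.095     ] cup [ 0.6697196  -0.15633635  0.08      ]
soap near-left end [array([ 0.5161, -0.2178,  0.026 ]), array([ 0.5699, -0.2025,  0.08  ]), array([ 0.5873, -0.2402,  0.03  ])]
t3.30 tcp [ 0.5538 -0.1159  0.374 ] jawyaw -0.22 q [-0.39 -0.02  1.69  0.    1.48 -0.38] F [ 0.1 -0.1  0.2] open -0.0
tool shift now axes [1.4578 1.4477 0.5593] norm mm 256
turn units [ 0.0003  0.0216 -0.0001] min rows 1.0 shift in final axes [1.3679 1.4498 0.749 ]
```

>>> send_rows --plan '[[[0, 0, 0], [0, 0.0216, 0]], [[0.255, 0, 0.137], [0, 0, 0]], [[0.255, 0, 0.137], [0, 0, 0]], [[0.255, 0, 0.137], [0, 0, 0]], [[0.255, 0, 0.137], [0, 0, 0]], [[0.255, 0, 0.137], [0, 0, 0]]]'

```text
time: 3.9
eef_pos: [0.6148, -0.2763, 0.3753]
tcp_rot: [-0.465, 0.533, -0.532, 0.465]
contact_force: [0.5, 0.2, 0.7]
opening: -0.004
```

>>> send_rows --plan '[[[0, 0.35, 0], [0, 0, 0]], [[0, 0.35, 0], [0, 0, 0]], [[0, 0.35, 0], [0, 0, 0]], [[0, 0.35, 0], [0, 0, 0]], [[0, 0, 0], [0, 0, 0]]]'

```text
time: 4.4
eef_pos: [0.6107, -0.273, 0.1987]
tcp_rot: [-0.467, 0.538, -0.527, 0.464]
contact_force: [-0.6, 0.1, -1.6]
opening: 0.001
```

Run:
```python
from h import *
go((.614,-.279,.078),-8)
im,K,W=cam("side");a=cv2.resize(im[200:360,320:480],(480,480),interpolation=cv2.INTER_CUBIC)
im,K,W=cam("wrist");b=im[:,160:480]
o=np.hstack([a,b]);cv2.imwrite("pics/s2.png",np.clip(255*(o/255.)**0.6,0,255).astype(np.uint8))
```

```text
t4.40 tcp [ 0.6107 -0.273   0.1987] jawyaw -7.73 q [-0.57  0.32  1.62  0.    1.21 -0.44] F [-0.6  0.1 -1.6] open 0.001
tool shift now axes [0.0526 1.0046 0.0478] norm mm 121
turn units [ 0.0022  0.0007 -0.0011] min rows 1.0 shift in final axes [0.0456 1.0055 0.0341]
```

View pics/s2.png

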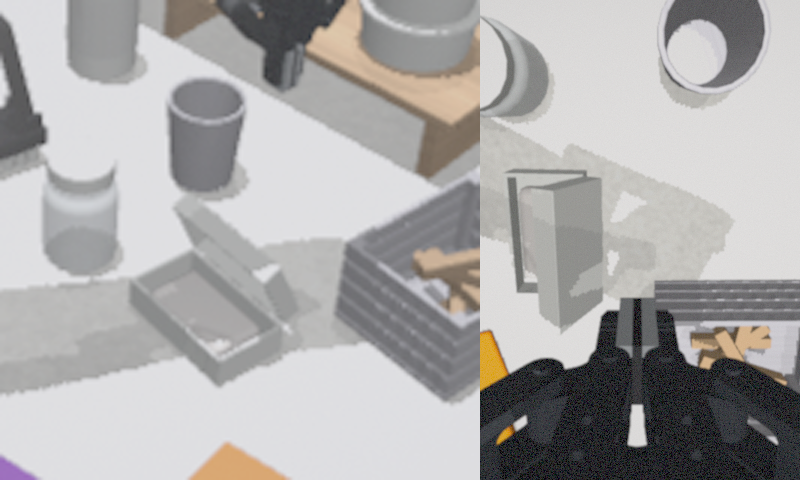

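Run:
```python
from h import *
_,K,W=cam("wrist")
for n,u,z in (("basket corner",(335,282),.075),("basket2",(335,320),.075),("lid top-left",(282,178),.088),("lid top-r",(282,289),.088),("lid in L",(215,188),.088),("lid bottomR",(240,330),.088),("traycorner",(187,171),.026),("tray front R",(196,291),.026)): print(n,ray(K,W,u,z).round(4))
print(proj(K,W,[[.614,-.279,.064],[.5627,-.283,.026],[.532,-.279,.026]]).round(1))
```

```text
basket corner [ 0.6222 -0.3137  0.075 ]
basket2 [ 0.6185 -0.3444  0.075 ]
lid top-left [ 0.5977 -0.2324  0.088 ]
lid top-r [ 0.5854 -0.3082  0.088 ]
lid in L [ 0.5544 -0.233   0.088 ]
lid bottomR [ 0.5503 -0.336   0.088 ]
traycorner [ 0.5179 -0.2261  0.026 ]
tray front R [ 0.5013 -0.3282  0.026 ]
[[317.4 233.5]
 [256.4 232.5]
 [218.8 232.6]]
```

>>> send_rows --plan '[[[0, 0.25, 0.02], [0, 0, 0]], [[0, 0.25, 0.02], [0, 0, 0]], [[0, 0.25, 0], [0, 0, 0]], [[0, 0.25, 0], [0, 0, 0]], [[0, 0, -0.1], [0, 0, 0]], [[0, 0, -0.1], [0, 0, 0]], [[0, 0, -0.1], [0, 0, 0]], [[0, 0, -0.1], [0, 0, 0]], [[0, 0, -0.1], [0, 0, 0]], [[0, 0, 0], [0, 0, 0]]]'

```text
time: 5.55
eef_pos: [0.5593, -0.2695, 0.0885]
tcp_rot: [0.465, -0.532, 0.534, -0.465]
contact_force: [-0.2, 0.6, 0.7]
opening: 0.002
```

>>> send_rows --plan '[[[0, 0, -0.05], [0, 0, 0]], [[0, 0.04, -0.06], [0, 0, 0]], [[0, 0.04, -0.06], [0, 0, 0]], [[0, 0.04, -0.05], [0, 0, 0]], [[0, 0.03, 0], [0, 0, 0]], [[0, 0, 0], [0, 0, 0]]]'

```text
time: 6.15
eef_pos: [0.5328, -0.2654, 0.0678]
tcp_rot: [-0.465, 0.534, -0.532, 0.465]
contact_force: [0.4, -0.0, -0.9]
opening: -0.002
```

Run:
```python
from h import *
info()
```

```text
t6.15 tcp [ 0.5328 -0.2654  0.0678] jawyaw -7.82 q [-0.63  0.32  1.89  0.    0.93 -0.5 ] F [ 0.4 -0.  -0.9] open -0.002
```

>>> send_rows --plan '[[[0, 0.03, 0], [0, 0, 0]], [[0, 0.03, 0], [0, 0, 0]], [[0, 0.02, 0], [0, 0, 0]], [[0, 0.015, 0], [0, 0, 0]], [[0, 0, 0], [0, 0, 0]], [[0, 0, 0], [0, 0, 0]]]'

```text
time: 6.75
eef_pos: [0.5336, -0.2657, 0.058]
tcp_rot: [-0.465, 0.533, -0.533, 0.465]
contact_force: [-2.2, 1.8, 3.2]
opening: 0.001
```

>>> send_rows --plan '[[[0, 0.012, 0], [0, 0, 0]], [[0, 0, 0], [0, 0, 0]], [[0, 0, 0], [0, 0, 0]]]'

```text
time: 7.05
eef_pos: [0.5337, -0.2658, 0.0579]
tcp_rot: [-0.465, 0.533, -0.533, 0.465]
contact_force: [-4.5, 3.1, 10.9]
opening: 0.001
```

Run:
```python
from h import *
info()
xb=np.array([np.cos(np.radians(168)),np.sin(np.radians(168))]);c=np.array([.537,-.0185]);h=c-.05*xb
for a in (-.06,0,.04,.06):print(a,(h+a*xb).round(4))
go((*(h-.055*xb),.20),78)
```

```text
t7.05 tcp [ 0.5337 -0.2658  0.0579] jawyaw -7.79 q [-0.63  0.34  1.89 -0.    0.92 -0.5 ] F [-4.5  3.1 10.9] open 0.001
-0.06 [ 0.6446 -0.0414]
0 [ 0.5859 -0.0289]
0.04 [ 0.5468 -0.0206]
0.06 [ 0.5272 -0.0164]
t7.05 tcp [ 0.5337 -0.2658  0.0579] jawyaw -7.79 q [-0.63  0.34  1.89 -0.    0.92 -0.5 ] F [-4.5  3.1 10.9] open 0.001
tool shift now axes [-1.9814 -1.184   0.6198] norm mm 287
turn units [ 1.000e-04 -2.383e-01 -1.000e-04] min rows 11.0 shift in final axes [ 0.4735 -1.184   2.0213]
```

>>> send_rows --plan '[[[0, -0.2, 0], [0, 0, 0]], [[0, -0.1, 0], [0, -0.0216, 0]], [[0, -0.1, 0], [0, -0.0217, 0]], [[0, -0.1, 0], [0, -0.0217, 0]], [[0, -0.1, 0], [0, -0.0217, 0]], [[0, -0.1, 0], [0, -0.0216, 0]], [[0, -0.1, 0], [0, -0.0217, 0]], [[0, -0.1, 0], [0, -0.0217, 0]], [[0, -0.1, 0], [0, -0.0217, 0]], [[0, -0.1, 0], [0, -0.0216, 0]], [[0, -0.1, 0], [0, -0.0217, 0]], [[0, -0.1, 0], [0, -0.0216, 0]]]'

```text
time: 8.25
eef_pos: [0.5335, -0.2657, 0.212]
tcp_rot: [0.703, -0.072, 0.072, -0.703]
contact_force: [0.8, 0.0, 0.7]
opening: -0.001
```

>>> send_rows --plan '[[[0.078, 0, 0.33], [0, 0, 0]], [[0.078, 0, 0.33], [0, 0, 0]], [[0.078, 0, 0.33], [0, 0, 0]], [[0.078, 0, 0.33], [0, 0, 0]], [[0.078, 0, 0.33], [0, 0, 0]], [[0.078, 0, 0.33], [0, 0, 0]], [[0, 0, 0.02], [0, 0, 0]], [[0, 0, 0], [0, 0, 0]]]'

```text
time: 9.05
eef_pos: [0.6384, -0.0417, 0.2114]
tcp_rot: [0.703, -0.073, 0.073, -0.703]
contact_force: [0.0, 0.6, 0.7]
opening: 0.004
```

Run:
```python
from h import *
go((.6397,-.0403,.116),78)
im,K,W=cam("side");a=cv2.resize(im[180:340,260:420],(480,480),interpolation=cv2.INTER_CUBIC)
im,K,W=cam("wrist");np.savez("w3.npz",K=K,W=W);b=im[:,100:420]
o=np.hstack([a,b]);cv2.imwrite("pics/s3.png",np.clip(255*(o/255.)**0.6,0,255).astype(np.uint8))
```

```text
t9.05 tcp [ 0.6384 -0.0417  0.2114] jawyaw 78.11 q [-0.22  0.24  1.7  -0.    1.21 -1.59] F [0.  0.6 0.7] open 0.004
tool shift now axes [0.0083 0.7949 0.0138] norm mm 95
turn units [ 0.0001  0.0003 -0.0001] min rows 1.0 shift in final axes [0.0079 0.7949 0.0135]
```

View pics/s3.png

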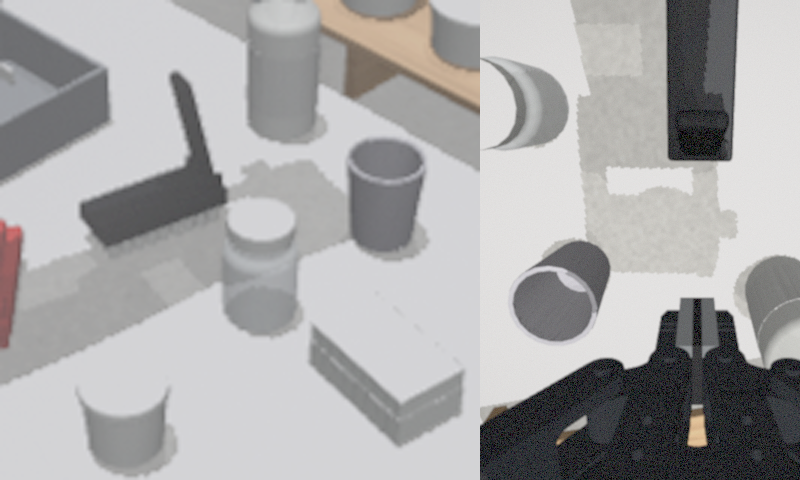

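The soap box is shut (side crop at (385,350)). The brush is straight ahead of the fingers, block centred at x≈700 in the crop, bottle and cup clear. Folding the handle next.

>>> send_rows --plan '[[[-0.04, 0.2, 0], [0, 0, 0]], [[-0.04, 0.2, 0], [0, 0, 0]], [[0, 0.2, 0], [0, 0, 0]], [[0, 0.2, 0], [0, 0, 0]], [[0, 0, 0], [0, 0, 0]], [[-0.1, 0, 0], [0, 0, 0]], [[-0.1, 0, 0], [0, 0, 0]], [[-0.1, 0, 0], [0, 0, 0]], [[-0.1, 0, 0], [0, 0, 0]], [[-0.1, 0, 0], [0, 0, 0]], [[-0.1, 0, 0], [0, 0, 0]], [[-0.1, 0, 0], [0, 0, 0]]]'

```text
time: 10.35
eef_pos: [0.5459, -0.0229, 0.1163]
tcp_rot: [0.703, -0.074, 0.074, -0.703]
contact_force: [0.7, 0.3, -0.3]
opening: 0.003
```

>>> send_rows --plan '[[[-0.05, 0.07, 0], [0, 0, 0]], [[-0.05, 0.07, 0], [0, 0, 0]], [[-0.05, 0.07, 0], [0, 0, 0]], [[-0.02, 0.07, 0], [0, 0, 0]], [[0, 0.07, 0], [0, 0, 0]], [[0, 0.02, 0], [0, 0, 0]], [[0, 0, 0], [0, 0, 0]], [[0, 0, 0], [0, 0, 0]]]'

```text
time: 11.15
eef_pos: [0.5273, -0.0191, 0.0718]
tcp_rot: [0.703, -0.074, 0.074, -0.703]
contact_force: [0.0, -0.2, 0.2]
opening: 0.003
```

Tip is at 0.058; the folded top should be at 0.047.

>>> send_rows --plan '[[[0, 0.03, 0], [0, 0, 0]], [[0, 0.03, 0], [0, 0, 0]], [[0, 0.025, 0], [0, 0, 0]], [[0, 0.01, 0], [0, 0, 0]], [[0, 0.01, 0], [0, 0, 0]], [[0, 0, 0], [0, 0, 0]]]'

```text
time: 11.75
eef_pos: [0.527, -0.019, 0.0608]
tcp_rot: [0.703, -0.074, 0.073, -0.703]
contact_force: [-4.5, 1.4, 11.0]
opening: -0.0
```

>>> send_rows --plan '[[[0, -0.2, 0], [0, 0, 0]], [[0, -0.3, 0], [0, 0, 0]], [[0, -0.3, 0], [0, 0, 0]], [[0, 0, 0], [0, 0, 0]]]' --gripper 0

```text
time: 12.15
eef_pos: [0.5306, -0.0197, 0.1611]
tcp_rot: [0.704, -0.07, 0.078, -0.703]
contact_force: [-0.4, -0.5, -0.1]
opening: 0.679
```

Run:
```python
from h import *
d=np.load("w3.npz");K,W=d["K"],d["W"]
a=[ray(K,W,u,.036) for u in ((288.5,158),(352.5,160),(287.5,2),(357.5,2))]
print(np.round(a,4)); m1=(a[0]+a[1])/2;m2=(a[2]+a[3])/2;v=m2-m1
print("end mid",m1.round(4),"axis",np.degrees(np.arctan2(v[1],v[0])),"centre",(m1+.06*v/np.linalg.norm(v)).round(4))
go((.537,-.0185,.032),78)
```

```text
[[ 0.5887 -0.0533  0.036 ]
 [ 0.6003 -0.0059  0.036 ]
 [ 0.4868 -0.0301  0.036 ]
 [ 0.4966  0.0164  0.036 ]]
end mid [ 0.5945 -0.0296  0.036 ] axis 167.51763441876903 centre [ 0.5359 -0.0166  0.036 ]
t12.15 tcp [ 0.5306 -0.0197  0.1611] jawyaw 77.99 q [-0.23  0.05  2.01  0.    1.07 -1.59] F [-0.4 -0.5 -0.1] open 0.679
tool shift now axes [0.038  1.0767 0.0211] norm mm 129
turn units [ 0.     -0.      0.0018] min rows 1.0 shift in final axes [0.0505 1.0762 0.0209]
```

>>> send_rows --plan '[[[0.02, 0, 0.014], [0, 0, 0]], [[0.02, 0, 0.013], [0, 0, 0]], [[0, 0.2, 0], [0, 0, 0]], [[0, 0.25, 0], [0, 0, 0]], [[0, 0.25, 0], [0, 0, 0]], [[0, 0.2, 0], [0, 0, 0]], [[0, 0.15, 0], [0, 0, 0]], [[0, 0.08, 0], [0, 0, 0]], [[0, 0.04, 0], [0, 0, 0]], [[0, 0, 0], [0, 0, 0]]]'

```text
time: 13.15
eef_pos: [0.5318, -0.0166, 0.0138]
tcp_rot: [-0.703, 0.075, -0.073, 0.703]
contact_force: [0.4, 0.3, 0.1]
opening: 1.0
```

>>> send_rows --plan '[[[0.033, -0.055, 0], [0, 0, 0]], [[0, 0, 0], [0, 0, 0]]]'

```text
time: 13.35
eef_pos: [0.5384, -0.0181, 0.0236]
tcp_rot: [0.703, -0.072, 0.076, -0.703]
contact_force: [-0.1, -0.2, -0.3]
opening: 1.0
```

>>> send_rows --plan '[[[0, 0, 0], [0, 0, 0]], [[0, 0, 0], [0, 0, 0]], [[0, 0, 0], [0, 0, 0]], [[0, 0, 0], [0, 0, 0]], [[0, 0, 0], [0, 0, 0]], [[0, 0, 0], [0, 0, 0]]]' --gripper 1 --grip_force 40

```text
time: 13.95
eef_pos: [0.5365, -0.0177, 0.0219]
tcp_rot: [0.703, -0.074, 0.074, -0.703]
contact_force: [-1.0, 0.9, 5.1]
opening: 0.576
```

>>> send_rows --plan '[[[0, -0.1, 0], [0, 0, 0]], [[0, -0.2, 0], [0, 0, 0]], [[0, -0.2, 0], [0, 0, 0]], [[0, 0, 0], [0, 0, 0]]]'

```text
time: 14.35
eef_pos: [0.5382, -0.018, 0.0843]
tcp_rot: [0.703, -0.072, 0.076, -0.703]
contact_force: [0.8, -0.2, -2.5]
opening: 0.571
```

Run:
```python
from h import *
info()
im,K,W=cam("side");a=cv2.resize(im[120:300,170:350],(800,800),interpolation=cv2.INTER_CUBIC)[:600]
cv2.imwrite("pics/s4.png",np.clip(255*(a/255.)**0.6,0,255).astype(np.uint8))
im,K,W=cam("top");cv2.imwrite("pics/top4.png",im)
```

```text
t14.35 tcp [ 0.5382 -0.018   0.0843] jawyaw 77.99 q [-0.22  0.18  2.03  0.    0.93 -1.58] F [ 0.8 -0.2 -2.5] open 0.571
```

View pics/s4.png

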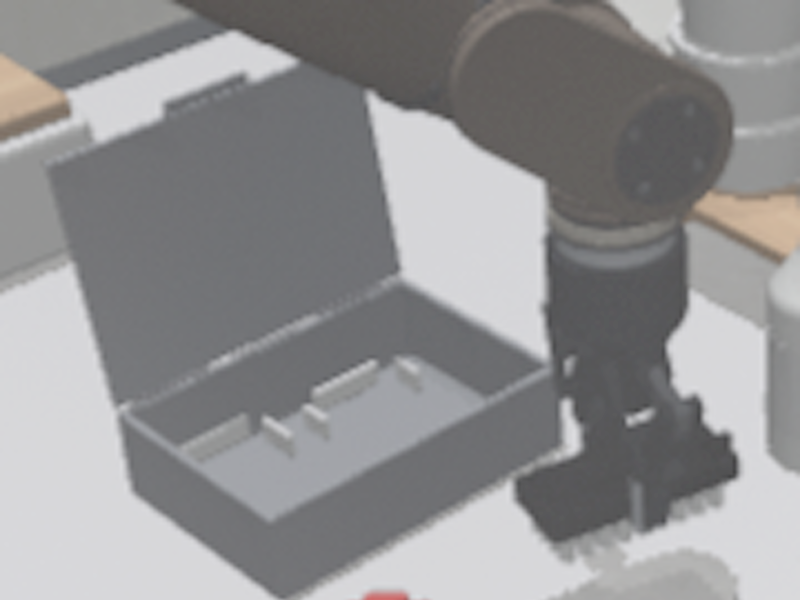

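The brush is held level with the handle flat (side crop, about (625,500)). Next I fit the case pose by aligning its rim edges in the top and side images.

```bash
cat > fitcase.py <<'E'
from h import *
from scipy.ndimage import map_coordinates
from scipy.optimize import differential_evolution
def seg(a,b,n=60): return np.array(a)+(np.array(b)-np.array(a))*np.linspace(0.03,.97,n)[:,None]
H=.060
outer=[((-.112,-.078,H),(.112,-.078,H)),((-.112,-.078,H),(-.112,.078,H)),((.112,-.078,H),(.112,.078,H))]
inner=[((-.107,-.073,H),(.107,-.073,H)),((-.107,-.073,H),(-.107,.073,H)),((.107,-.073,H),(.107,.073,H))]
base=[((-.112,-.078,0),(.112,-.078,0)),((-.112,-.078,0),(-.112,.078,0)),((-.112,-.078,0),(-.112,-.078,H))]
def fit(img,K,W,segs):
    g=cv2.GaussianBlur(img,(0,0),1.0).astype(float)
    G=np.sqrt(sum((cv2.Sobel(g,cv2.CV_64F,*d)**2).sum(2) for d in ((1,0),(0,1))));G=np.minimum(G,150)
    P=np.vstack([seg(*s) for s in segs])
    def f(p):
        c,s=np.cos(p[2]),np.sin(p[2]);Q=P@np.array([[c,-s,0],[s,c,0],[0,0,1]]).T+[p[0],p[1],0]
        u=proj(K,W,Q);return -map_coordinates(G,[u[:,1],u[:,0]],order=1).mean()
    r=differential_evolution(f,[(.47,.53),(.17,.225),(-.06,.09)],seed=1,popsize=20)
    return r.x,r.fun
if __name__=="__main__":
    for n,sg in (("top",outer),("top",outer+inner),("side",base),("side",outer[:2]+base)):
        _,K,W=cam(n);im=cv2.imread(f"pics/{n}0.png")
        x,f=fit(im,K,W,sg);print(n,x.round(4),np.degrees(x[2]).round(2),f)
E
python3 fitcase.py
```

```text
top [0.4996 0.2043 0.034 ] 1.95 -147.38888578705158
top [0.4982 0.1901 0.0291] 1.67 -139.32429337372054
side [ 0.4972  0.2016 -0.0313] -1.79 -118.79273326812485
side [0.4967 0.2022 0.0203] 1.16 -125.33721332217104
```

Run:
```python
from fitcase import *
S=4
def draw(n,x0,y0,w,h,p):
    _,K,W=cam(n);im=cv2.imread(f"pics/{n}0.png")[y0:y0+h,x0:x0+w]
    im=np.clip(255*(cv2.resize(im,None,fx=S,fy=S,interpolation=cv2.INTER_CUBIC)/255.)**0.5,0,255).astype(np.uint8)
    c,s=np.cos(p[2]),np.sin(p[2]);M=np.array([[c,-s,0],[s,c,0],[0,0,1]])
    def bay(cx,hx,hy,z): return [((cx+a*hx,b*hy,z),(cx+a2*hx,b2*hy,z)) for a,b,a2,b2 in ((-1,-1,1,-1),(1,-1,1,1),(1,1,-1,1),(-1,1,-1,-1))]
    for sg,col in ((outer,(0,0,255)),(bay(-.052,.030,.068,.02),(0,255,0)),(bay(.045,.036,.0585,.02),(255,255,0))):
        for a in sg:
            u=(proj(K,W,np.array(a)@M.T+[p[0],p[1],0])-[x0-.5,y0-.5])*S
            cv2.line(im,*[tuple(int(v) for v in q) for q in u],col,1)
    return im
p=(.498,.2015,.027)
a=draw("top",115,180,105,132,p);b=draw("side",185,160,95,132,p)
o=np.hstack([a,b]);print(o.shape);cv2.imwrite("pics/c5.png",o)
```

```text
(528, 800, 3)
```

View pics/c5.png

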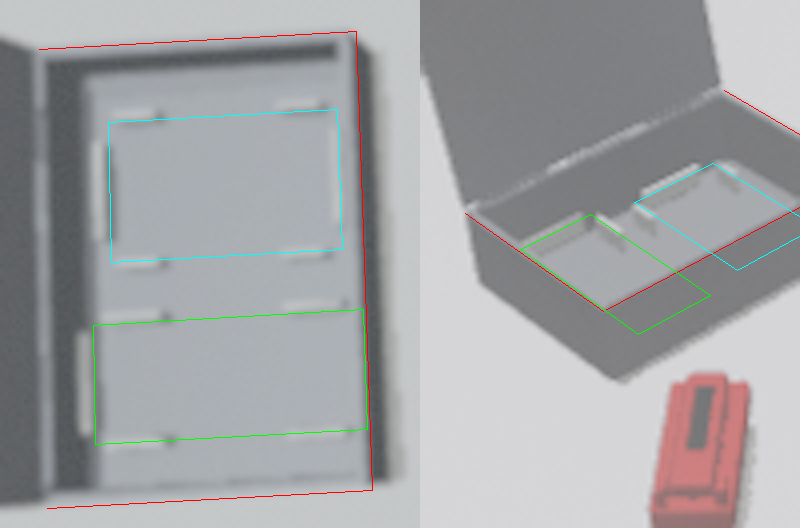

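The overlay shows the ribs sitting about 2 mm more towards +y and 1 mm more towards +x than my trial pose. So the case centre is about (0.4993, 0.2038), yaw 1.6°, giving brush bay (0.447, 0.202) and soap bay (0.544, 0.205).

>>> send_rows --plan '[[[0, -0.1, 0], [0, 0.0212, 0]], [[0, -0.1, 0], [0, 0.0212, 0]], [[0, -0.1, 0], [0, 0.0212, 0]], [[0, -0.1, 0], [0, 0.0212, 0]], [[0, -0.1, 0], [0, 0.0212, 0]], [[0, -0.1, 0], [0, 0.0212, 0]], [[0, -0.1, 0], [0, 0.0212, 0]], [[0, -0.1, 0], [0, 0.0212, 0]], [[0, -0.1, 0], [0, 0.0212, 0]], [[0, -0.07, 0], [0, 0.0214, 0]]]'

```text
time: 15.75
eef_pos: [0.5361, -0.0176, 0.1979]
tcp_rot: [0.506, -0.494, 0.494, -0.506]
contact_force: [0.7, 1.0, -3.2]
opening: 0.58
```

>>> send_rows --plan '[[[-0.31, 0, -0.118], [0, 0, 0]], [[-0.31, 0, -0.118], [0, 0, 0]], [[-0.31, 0, -0.118], [0, 0, 0]], [[-0.31, 0, -0.118], [0, 0, 0]], [[-0.31, 0, -0.118], [0, 0, 0]], [[-0.31, 0, -0.118], [0, 0, 0]], [[0, 0, 0], [0, 0, 0]]]'

```text
time: 16.45
eef_pos: [0.4426, 0.2065, 0.1969]
tcp_rot: [0.508, -0.493, 0.491, -0.508]
contact_force: [0.1, -0.9, -3.0]
opening: 0.578
```

Run:
```python
from h import *
go((.4473,.2024,.027),1.6)
```

```text
t16.45 tcp [0.4426 0.2065 0.1969] jawyaw 1.89 q [ 0.23 -0.08  2.07  0.    1.16  0.19] F [ 0.1 -0.9 -3. ] open 0.578
tool shift now axes [0.0372 1.4153 0.0415] norm mm 170
turn units [ 0.0004  0.0008 -0.0002] min rows 1.0 shift in final axes [0.035  1.4155 0.0385]
```

>>> send_rows --plan '[[[0, 0.15, 0], [0, 0, 0]], [[0, 0.25, 0], [0, 0, 0]], [[0, 0.25, 0], [0, 0, 0]], [[0, 0.15, 0], [0, 0, 0]], [[0, 0, 0], [0, 0, 0]], [[0, 0, 0], [0, 0, 0]]]'

```text
time: 17.05
eef_pos: [0.4452, 0.2028, 0.1016]
tcp_rot: [0.507, -0.493, 0.493, -0.507]
contact_force: [-0.2, -0.2, -2.8]
opening: 0.576
```

Run:
```python
from h import *
go((.4473,.2024,.027),1.6)
im,K,W=cam("top");a=cv2.resize(im[170:320,60:230],None,fx=4,fy=4,interpolation=cv2.INTER_CUBIC)
cv2.imwrite("pics/t6.png",np.clip(255*(a/255.)**0.5,0,255).astype(np.uint8))
```

```text
t17.05 tcp [0.4452 0.2028 0.1016] jawyaw 1.57 q [ 0.22  0.05  2.13 -0.    0.96  0.19] F [-0.2 -0.2 -2.8] open 0.576
tool shift now axes [0.0036 0.622  0.0176] norm mm 75
turn units [ 0.0001 -0.0001  0.    ] min rows 1.0 shift in final axes [0.0037 0.622  0.0172]
```

>>> send_rows --plan '[[[0, 0.12, 0.017], [0, 0, 0]], [[0, 0.12, 0], [0, 0, 0]], [[0, 0.12, 0], [0, 0, 0]], [[0, 0.12, 0], [0, 0, 0]], [[0, 0.08, 0], [0, 0, 0]], [[0, 0, 0], [0, 0, 0]], [[0, 0, 0], [0, 0, 0]]]'

```text
time: 17.8
eef_pos: [0.4479, 0.2034, 0.0354]
tcp_rot: [-0.506, 0.493, -0.493, 0.507]
contact_force: [1.0, -0.0, -2.6]
opening: 0.581
```

>>> send_rows --plan '[[[0, 0.025, 0], [0, 0, 0]], [[0, 0.02, 0], [0, 0, 0]], [[0, 0.01, 0], [0, 0, 0]], [[0, 0, 0], [0, 0, 0]], [[0, 0, 0], [0, 0, 0]]]'

```text
time: 18.3
eef_pos: [0.447, 0.2032, 0.0279]
tcp_rot: [0.507, -0.493, 0.493, -0.507]
contact_force: [-0.3, 0.0, -2.9]
opening: 0.579
```

>>> send_rows --plan '[[[0, 0.01, 0], [0, 0, 0]], [[0, 0.005, 0], [0, 0, 0]], [[0, 0, 0], [0, 0, 0]]]'

```text
time: 18.6
eef_pos: [0.4473, 0.2033, 0.0269]
tcp_rot: [0.507, -0.493, 0.493, -0.507]
contact_force: [-2.3, -0.8, 4.5]
opening: 0.581
```

Floor contact is at the expected height, so the brush is seated. I'll release with a partial opening and lift.

>>> send_rows --plan '[[[0, 0, 0], [0, 0, 0]], [[0, 0, 0], [0, 0, 0]], [[0, 0, 0], [0, 0, 0]], [[0, 0, 0], [0, 0, 0]]]' --gripper 0.28

```text
time: 19.0
eef_pos: [0.4472, 0.2032, 0.0261]
tcp_rot: [-0.507, 0.493, -0.493, 0.507]
contact_force: [0.5, 0.1, 0.4]
opening: 0.725
```

>>> send_rows --plan '[[[0, -0.1, 0], [0, 0, 0]], [[0, -0.2, 0], [0, 0, 0]], [[0, -0.3, 0], [0, 0, 0]], [[0, -0.3, 0], [0, 0, 0]], [[0, -0.3, 0], [0, 0, 0]], [[0, -0.2, 0], [0, 0, 0]], [[0, 0, 0], [0, 0, 0]]]'

```text
time: 19.7
eef_pos: [0.4497, 0.2039, 0.1996]
tcp_rot: [-0.504, 0.491, -0.495, 0.51]
contact_force: [0.3, 0.0, -0.0]
opening: 0.718
```

Run:
```python
from h import *
go((.532,-.279,.21),-8)
```

```text
t19.70 tcp [0.4497 0.2039 0.1996] jawyaw 1.6 q [ 0.22 -0.08  2.06 -0.    1.15  0.19] F [ 0.3  0.  -0. ] open 0.718
tool shift now axes [ 4.0415 -0.0885  0.5742] norm mm 490
turn units [-0.0016  0.0267 -0.0004] min rows 2.0 shift in final axes [ 3.8894 -0.0864  1.2394]
```

Run:
```python
from fitcase import *
def rect(hx,hy,z): return [((-hx,-hy,z),(hx,-hy,z)),((hx,-hy,z),(hx,hy,z)),((hx,hy,z),(-hx,hy,z)),((-hx,hy,z),(-hx,-hy,z))]
from scipy.optimize import differential_evolution as DE
ims={n:cam(n) for n in("top","side")}
P=np.vstack([seg(*s) for s in rect(.031,.052,.044)])
Gs={}
for n,(im,K,W) in ims.items():
    g=cv2.GaussianBlur(im,(0,0),.8).astype(float);G=np.sqrt(sum((cv2.Sobel(g,cv2.CV_64F,*d)**2).sum(2) for d in((1,0),(0,1))));Gs[n]=np.minimum(G,120)
def f(p,names):
    c,s=np.cos(p[2]),np.sin(p[2]);Q=P@np.array([[c,-s,0],[s,c,0],[0,0,1]]).T+[p[0],p[1],0];r=0
    for n in names:
        u=proj(*ims[n][1:],Q);r-=map_coordinates(Gs[n],[u[:,1],u[:,0]],order=1).mean()
    return r
for nm in (("top",),("side",),("top","side")):
    r=DE(f,[(.51,.555),(-.30,-.255),(-.26,-.02)],args=(nm,),seed=2,popsize=20);print(nm,r.x.round(4),np.degrees(r.x[2]).round(1),r.fun)
    px=r.x
tiles=[]
for n,(x0,y0,w,h) in (("top",(365,185,80,80)),("side",(350,255,80,80))):
    im,K,W=ims[n];a=np.clip(255*(cv2.resize(im[y0:y0+h,x0:x0+w],None,fx=5,fy=5,interpolation=cv2.INTER_CUBIC)/255.)**1.5,0,255).astype(np.uint8)
    c,s=np.cos(px[2]),np.sin(px[2]);M=np.array([[c,-s,0],[s,c,0],[0,0,1]])
    for sg in rect(.031,.052,.044):
        u=(proj(K,W,np.array(sg)@M.T+[px[0],px[1],0])-[x0-.5,y0-.5])*5;cv2.line(a,*[tuple(int(v) for v in q) for q in u],(0,0,255),1)
    tiles.append(a)
x0,y0=115,180;im=ims["top"][0];tiles.append(cv2.resize(im[0:0+1,0:1],(1,400)))
cv2.imwrite("pics/soap7.png",np.hstack(tiles))
```

```text
('top',) [ 0.5302 -0.275  -0.1629] -9.3 -71.99958869745168
('side',) [ 0.5322 -0.2827 -0.0768] -4.4 -71.17398339038452
('top', 'side') [ 0.5346 -0.2827 -0.1368] -7.8 -136.61182473704565
```

View pics/soap7.png

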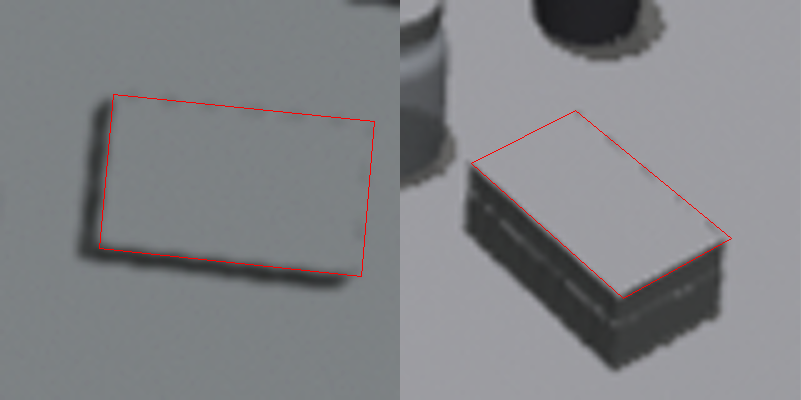

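>>> send_rows --plan '[[[0, 0, 0], [0, 0.0132, 0]], [[0, 0, 0], [0, 0.0132, 0]]]' --gripper 0

```text
time: 20.0
eef_pos: [0.4457, 0.2029, 0.1918]
tcp_rot: [-0.465, 0.535, -0.533, 0.462]
contact_force: [-0.2, 0.6, -0.8]
opening: 0.998
```

>>> send_rows --plan '[[[0.2, 0, 0.06], [0, 0, 0]], [[0.37, 0, 0.118], [0, 0, 0]], [[0.37, 0, 0.118], [0, 0, 0]], [[0.37, 0, 0.118], [0, 0, 0]], [[0.37, 0, 0.118], [0, 0, 0]], [[0.37, 0, 0.118], [0, 0, 0]], [[0.37, 0, 0.118], [0, 0, 0]], [[0.37, 0, 0.118], [0, 0, 0]], [[0.37, 0, 0.118], [0, 0, 0]], [[0.37, 0, 0.118], [0, 0, 0]], [[0.37, 0, 0.114], [0, 0, 0]], [[0, 0, 0], [0, 0, 0]]]'

```text
time: 21.2
eef_pos: [0.5287, -0.2853, 0.1915]
tcp_rot: [-0.464, 0.535, -0.534, 0.462]
contact_force: [-0.2, -0.3, -1.0]
opening: 1.002
```

>>> send_rows --plan '[[[0, 0.15, 0], [0, 0, 0]], [[0, 0.25, 0], [0, 0, 0]], [[0, 0.25, 0], [0, 0, 0]], [[0, 0.1, 0], [0, 0, 0]], [[0, 0, 0], [0, 0, 0]], [[0, 0, 0], [0, 0, 0]]]'

```text
time: 21.8
eef_pos: [0.5297, -0.2805, 0.1044]
tcp_rot: [-0.464, 0.533, -0.533, 0.464]
contact_force: [-0.4, 0.8, -0.7]
opening: 1.001
```

Run:
```python
from h import *
go((.533,-.2805,.02),-7.8)
```

```text
t21.80 tcp [ 0.5297 -0.2805  0.1044] jawyaw -7.89 q [-0.66  0.28  1.87  0.    1.   -0.52] F [-0.4  0.8 -0.7] open 1.001
tool shift now axes [-0.0036  0.703   0.0272] norm mm 84
turn units [ 0.     -0.0003 -0.    ] min rows 1.0 shift in final axes [-0.0036  0.703   0.0272]
```

>>> send_rows --plan '[[[0, 0.1, 0.027], [0, 0, 0]], [[0, 0.15, 0], [0, 0, 0]], [[0, 0.15, 0], [0, 0, 0]], [[0, 0.15, 0], [0, 0, 0]], [[0, 0.1, 0], [0, 0, 0]], [[0, 0.04, 0], [0, 0, 0]], [[0, 0, 0], [0, 0, 0]], [[0, 0, 0], [0, 0, 0]]]'

```text
time: 22.6
eef_pos: [0.5334, -0.2817, 0.0222]
tcp_rot: [0.464, -0.533, 0.534, -0.464]
contact_force: [0.1, -0.7, 0.8]
opening: 1.001
```

>>> send_rows --plan '[[[0, 0, 0], [0, 0, 0]], [[0, 0, 0], [0, 0, 0]], [[0, 0, 0], [0, 0, 0]], [[0, 0, 0], [0, 0, 0]], [[0, 0, 0], [0, 0, 0]]]' --gripper 1 --grip_force 30

```text
time: 23.1
eef_pos: [0.5336, -0.2818, 0.0226]
tcp_rot: [0.464, -0.532, 0.534, -0.464]
contact_force: [0.8, 0.4, 5.3]
opening: 0.715
```

>>> send_rows --plan '[[[0, -0.1, 0], [0, 0, 0]], [[0, -0.25, 0], [0, 0, 0]], [[0, -0.25, 0], [0, 0, 0]], [[0, -0.25, 0], [0, 0, 0]], [[0, -0.25, 0], [0, -0.0131, 0]], [[0, -0.25, 0], [0, -0.013, 0]], [[0, -0.13, 0], [0, 0, 0]], [[0, 0, 0], [0, 0, 0]]]'

```text
time: 23.9
eef_pos: [0.5336, -0.2818, 0.2015]
tcp_rot: [-0.506, 0.492, -0.496, 0.506]
contact_force: [-0.2, 0.2, -2.4]
opening: 0.714
```

>>> send_rows --plan '[[[-0.2, 0, 0.017], [0, 0, 0]], [[-0.37, 0, 0.017], [0, 0, 0]], [[-0.37, 0, 0.017], [0, 0, 0]], [[-0.37, 0, 0.017], [0, 0, 0]], [[-0.37, 0, 0.017], [0, 0, 0]], [[-0.37, 0, 0.017], [0, 0, 0]], [[-0.37, 0, 0.017], [0, 0, 0]], [[-0.37, 0, 0.017], [0, 0, 0]], [[-0.37, 0, 0.017], [0, 0, 0]], [[-0.37, 0, 0.017], [0, 0, 0]], [[-0.37, 0, 0.017], [0, 0, 0]], [[-0.15, 0, 0.017], [0, 0, 0]]]'

```text
time: 25.1
eef_pos: [0.5425, 0.2085, 0.1959]
tcp_rot: [0.508, -0.494, 0.492, -0.506]
contact_force: [0.8, -0.0, -2.4]
opening: 0.717
```

>>> send_rows --plan '[[[0, 0, 0], [0, 0, 0]], [[0, 0.15, 0], [0, 0, 0]], [[0, 0.25, 0], [0, 0, 0]], [[0, 0.25, 0], [0, 0, 0]], [[0, 0.1, 0], [0, 0, 0]], [[0, 0, 0], [0, 0, 0]], [[0, 0, 0], [0, 0, 0]]]'

```text
time: 25.8
eef_pos: [0.5451, 0.2048, 0.1093]
tcp_rot: [-0.506, 0.494, -0.494, 0.506]
contact_force: [0.3, 0.6, -1.9]
opening: 0.713
```

Run:
```python
from h import *
go((.5443,.205,.0276),1.6)
im,K,W=cam("side");a=cv2.resize(im[110:270,170:340],None,fx=4.5,fy=3.75,interpolation=cv2.INTER_CUBIC)
cv2.imwrite("pics/s8.png",np.clip(255*(a/255.)**0.6,0,255).astype(np.uint8))
```

```text
t25.80 tcp [0.5451 0.2048 0.1093] jawyaw 1.43 q [ 0.19  0.23  1.91 -0.    1.    0.16] F [ 0.3  0.6 -1.9] open 0.713
tool shift now axes [-0.0018  0.6807 -0.0065] norm mm 82
turn units [-0.0001 -0.0005  0.    ] min rows 1.0 shift in final axes [-0.0018  0.6807 -0.0063]
```

View pics/s8.png

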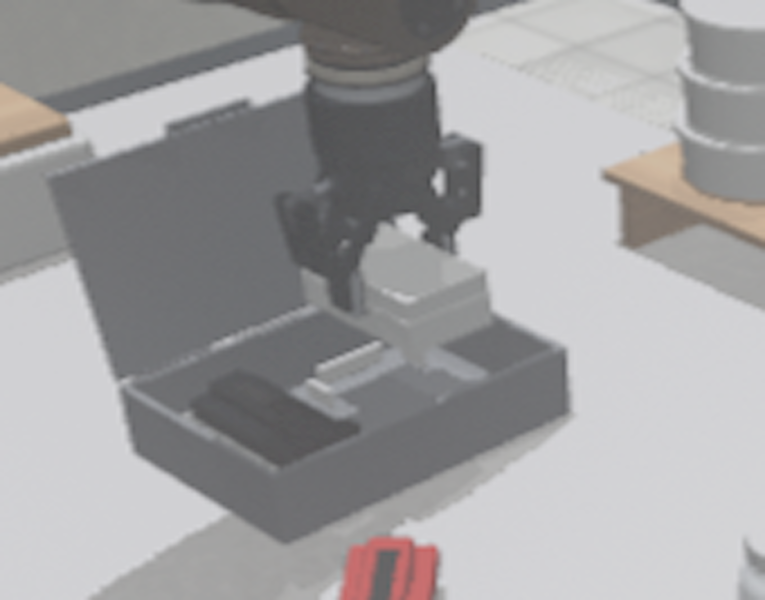

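The brush lies flat and folded in its place at (275,415). The soap box is shut and level above its bay at (425,285). Lowering.

>>> send_rows --plan '[[[0, 0.1, 0], [0, 0, 0]], [[0, 0.15, 0], [0, 0, 0]], [[0, 0.15, 0], [0, 0, 0]], [[0, 0.12, 0], [0, 0, 0]], [[0, 0.08, 0], [0, 0, 0]], [[0, 0, 0], [0, 0, 0]], [[0, 0, 0], [0, 0, 0]]]'

```text
time: 26.55
eef_pos: [0.545, 0.2054, 0.0372]
tcp_rot: [-0.506, 0.493, -0.494, 0.507]
contact_force: [0.2, 0.6, -1.4]
opening: 0.718
```

>>> send_rows --plan '[[[0, 0.02, 0], [0, 0, 0]], [[0, 0.02, 0], [0, 0, 0]], [[0, 0, 0], [0, 0, 0]], [[0, 0, 0], [0, 0, 0]]]'

```text
time: 26.95
eef_pos: [0.5447, 0.2053, 0.0323]
tcp_rot: [-0.506, 0.493, -0.494, 0.507]
contact_force: [0.4, 0.2, -2.1]
opening: 0.719
```

>>> send_rows --plan '[[[0, 0.016, 0], [0, 0, 0]], [[0, 0.013, 0], [0, 0, 0]], [[0, 0.01, 0], [0, 0, 0]], [[0, 0, 0], [0, 0, 0]]]'

```text
time: 27.35
eef_pos: [0.5447, 0.2053, 0.0277]
tcp_rot: [0.506, -0.493, 0.493, -0.506]
contact_force: [-1.7, -0.5, 0.3]
opening: 0.714
```

>>> send_rows --plan '[[[0, 0, 0], [0, 0, 0]], [[0, 0, 0], [0, 0, 0]], [[0, 0, 0], [0, 0, 0]], [[0, 0, 0], [0, 0, 0]]]' --gripper 0.13

```text
time: 27.75
eef_pos: [0.5448, 0.2053, 0.0276]
tcp_rot: [-0.506, 0.493, -0.494, 0.507]
contact_force: [-0.2, -0.1, -0.6]
opening: 0.868
```

>>> send_rows --plan '[[[0, -0.1, 0], [0, 0, 0]], [[0, -0.2, 0], [0, 0, 0]], [[0, -0.3, 0], [0, 0, 0]], [[0, -0.35, 0], [0, 0, 0]], [[0, -0.35, 0], [0, 0, 0]], [[0, -0.35, 0], [0, 0, 0]], [[0, -0.35, 0], [0, 0, 0]], [[0, -0.35, 0], [0, 0, 0]], [[0, 0, 0], [0, 0, 0]]]'

```text
time: 28.65
eef_pos: [0.5474, 0.2059, 0.3193]
tcp_rot: [-0.502, 0.49, -0.497, 0.511]
contact_force: [-0.4, -0.5, 0.2]
opening: 0.873
```

Run:
```python
from h import *
info();im,K,W=cam("side");a=cv2.resize(im[110:270,170:340],None,fx=3.5,fy=3.5,interpolation=cv2.INTER_CUBIC)
cv2.imwrite("pics/s9.png",np.clip(255*(a/255.)**0.6,0,255).astype(np.uint8))
go((.50,.40,.27),1.6)
```

```text
t28.65 tcp [0.5474 0.2059 0.3193] jawyaw 1.49 q [0.19 0.03 1.73 0.   1.36 0.16] F [-0.4 -0.5  0.2] open 0.873
t28.70 tcp [0.5462 0.2056 0.3153] jawyaw 1.49 q [0.19 0.03 1.73 0.   1.36 0.16] F [-0.5 -0.2 -1. ] open 0.868
tool shift now axes [-1.6285  0.3767 -0.3461] norm mm 205
turn units [-0.0016 -0.0003 -0.0003] min rows 1.0 shift in final axes [-1.6298  0.3775 -0.3393]
```

View pics/s9.png

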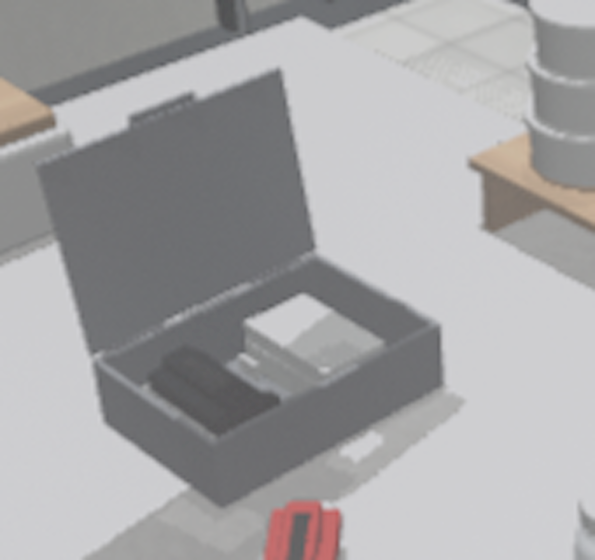

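Both are seated right way up: brush at (210,390), soap box at (315,335). Now the lid: go over and behind it with the gripper shut.

>>> send_rows --plan '[[[-0.34, 0, -0.07], [0, 0, 0]], [[-0.34, 0, -0.07], [0, 0, 0]], [[-0.34, 0, -0.07], [0, 0, 0]], [[-0.34, 0, -0.07], [0, 0, 0]], [[-0.34, 0, -0.07], [0, 0, 0]], [[0, 0, 0], [0, 0, 0]], [[0, 0, 0], [0, 0, 0]]]' --gripper 1

```text
time: 29.4
eef_pos: [0.4963, 0.4085, 0.3077]
tcp_rot: [0.508, -0.493, 0.493, -0.506]
contact_force: [0.3, 0.2, -0.7]
opening: 0.002
```

>>> send_rows --plan '[[[0, 0.2, 0], [0, 0, 0]], [[0, 0.3, 0], [0, 0, 0]], [[0, 0.3, 0], [0, 0, 0]], [[0, 0.3, 0], [0, 0, 0]], [[0, 0, 0], [0, 0, 0]], [[0, 0, 0], [0, 0, 0]]]'

```text
time: 30.0
eef_pos: [0.4975, 0.4069, 0.1771]
tcp_rot: [0.507, -0.494, 0.494, -0.505]
contact_force: [-0.1, -0.6, 0.7]
opening: 0.001
```

Run:
```python
from h import *
go((.497,.233,.177),1.6)
```

```text
t30.00 tcp [0.4975 0.4069 0.1771] jawyaw 1.4 q [ 0.53  0.28  1.72 -0.    1.15  0.5 ] F [-0.1 -0.6  0.7] open 0.001
tool shift now axes [ 1.4484  0.0023 -0.0397] norm mm 174
turn units [ 0.0003 -0.0006  0.0002] min rows 1.0 shift in final axes [ 1.4483e+00  7.0000e-04 -4.4800e-02]
```

>>> send_rows --plan '[[[0.12, 0, 0], [0, 0, 0]], [[0.12, 0, 0], [0, 0, 0]], [[0.12, 0, 0], [0, 0, 0]], [[0.12, 0, 0], [0, 0, 0]], [[0.12, 0, 0], [0, 0, 0]], [[0.12, 0, 0], [0, 0, 0]]]'

```text
time: 30.6
eef_pos: [0.4996, 0.3204, 0.1777]
tcp_rot: [-0.506, 0.494, -0.494, 0.507]
contact_force: [0.6, 1.8, 1.5]
opening: -0.003
```

>>> send_rows --plan '[[[0.12, 0, 0], [0, 0, 0]], [[0.12, 0, 0], [0, 0, 0]], [[0.12, 0, 0], [0, 0, 0]], [[0.12, 0, 0], [0, 0, 0]], [[0.12, 0, 0], [0, 0, 0]], [[0.12, 0, 0], [0, 0, 0]], [[0, 0, 0], [0, 0, 0]]]'

```text
time: 31.3
eef_pos: [0.5019, 0.2334, 0.1773]
tcp_rot: [0.506, -0.494, 0.494, -0.506]
contact_force: [0.1, 0.3, 0.7]
opening: -0.003
```

>>> send_rows --plan '[[[0.08, 0.07, 0], [0, 0, 0]], [[0.08, 0.07, 0], [0, 0, 0]], [[0.08, 0.07, 0], [0, 0, 0]], [[0.055, 0.09, 0], [0, 0, 0]], [[0.055, 0.09, 0], [0, 0, 0]], [[0.055, 0.09, 0], [0, 0, 0]], [[0.03, 0.09, 0], [0, 0, 0]], [[0.03, 0.08, 0], [0, 0, 0]], [[0, 0, 0], [0, 0, 0]], [[0, 0, 0], [0, 0, 0]]]'

```text
time: 32.3
eef_pos: [0.5031, 0.1796, 0.0991]
tcp_rot: [0.507, -0.494, 0.493, -0.506]
contact_force: [-0.1, 0.1, 0.0]
opening: -0.003
```

>>> send_rows --plan '[[[0.02, 0.05, 0], [0, 0, 0]], [[0.02, 0.04, 0], [0, 0, 0]], [[0, 0.03, 0], [0, 0, 0]], [[0, 0.02, 0], [0, 0, 0]], [[0, 0.015, 0], [0, 0, 0]], [[0, 0, 0], [0, 0, 0]], [[0, 0, 0], [0, 0, 0]]]'

```text
time: 33.0
eef_pos: [0.5034, 0.1749, 0.0808]
tcp_rot: [0.506, -0.494, 0.493, -0.506]
contact_force: [0.2, -1.1, 1.0]
opening: -0.008
```

>>> send_rows --plan '[[[0, 0.012, 0], [0, 0, 0]], [[0, 0.012, 0], [0, 0, 0]], [[0, 0, 0], [0, 0, 0]], [[0, 0, 0], [0, 0, 0]]]'

```text
time: 33.4
eef_pos: [0.5037, 0.1749, 0.0795]
tcp_rot: [0.507, -0.493, 0.493, -0.506]
contact_force: [-2.9, -0.5, 8.5]
opening: 0.003
```

>>> send_rows --plan '[[[0, 0.01, 0], [0, 0, 0]], [[0, 0.01, 0], [0, 0, 0]], [[0, 0, 0], [0, 0, 0]]]'

```text
time: 33.7
eef_pos: [0.5039, 0.1749, 0.0794]
tcp_rot: [0.507, -0.494, 0.493, -0.506]
contact_force: [-8.7, -2.0, 19.9]
opening: 0.001
```

>>> send_rows --plan '[[[0, -0.1, 0], [0, 0, 0]], [[0, -0.3, 0], [0, 0, 0]], [[0, -0.35, 0], [0, 0, 0]], [[0, -0.35, 0], [0, 0, 0]], [[0, -0.35, 0], [0, 0, 0]], [[-0.35, 0, 0], [0, 0, 0]], [[-0.35, 0, 0], [0, 0, 0]], [[-0.35, 0, 0], [0, 0, 0]], [[-0.35, 0, 0], [0, 0, 0]], [[-0.35, 0, 0], [0, 0, 0]], [[0, 0, 0], [0, 0, 0]]]'

```text
time: 34.8
eef_pos: [0.4969, 0.3889, 0.2492]
tcp_rot: [-0.507, 0.493, -0.492, 0.508]
contact_force: [0.7, 0.4, 1.1]
opening: 0.001
```

Run:
```python
from h import *
info();im,K,W=cam("side");a=cv2.resize(im,(640,480))
c=cv2.resize(im[150:260,185:305],(436,400),interpolation=cv2.INTER_CUBIC)
t,_,_=cam("top")
o=np.hstack([c,cv2.resize(t[:,:],(364,273))[:273].copy() if 0 else cv2.copyMakeBorder(cv2.resize(t,(364,273)),0,127,0,0,cv2.BORDER_CONSTANT)])
cv2.imwrite("pics/s10.png",np.clip(255*(o/255.)**0.6,0,255).astype(np.uint8))
```

```text
t34.80 tcp [0.4969 0.3889 0.2492] jawyaw 1.75 q [0.5  0.19 1.69 0.   1.27 0.47] F [0.7 0.4 1.1] open 0.001
```

View pics/s10.png

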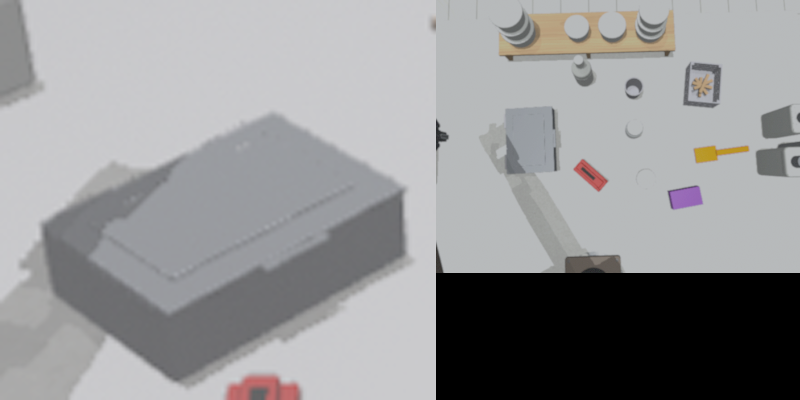

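The lid is fully shut, flush with the rim all round (side crop, about (225,230)). The bystanders and look-alikes stand where they were. Handing in.

```bash
python3 -c "
from plant import *
print(sign_off())"
```

```text
the job is handed in; nothing more can be done
None
```

The laundry-care case is packed and closed, and I handed the job in after about 35 s of the 72 s allowed. I shut the soap box and folded the brush handle flat, set the brush and then the soap box in their places, and pushed the case lid down.

- **Folding and shutting:** Both gave firm contact at the expected height: the brush handle's top at 47 mm and the soap box lid at 44 mm, each with about 11 N.
- **Placing:** Both items touched the floor where they should, within 1 mm. The picture taken before closing shows both right way up between the ribs.
- **Case lid:** The fingertips stopped at 65.5 mm, the shut height, and I pressed to about 20 N. After the arm withdrew, the side view shows the lid flush.
- **Other things on the table:** In the last top view, the bystanders and the red and purple look-alikes look to be where they started. I judged this by eye, without measuring.
- **Disagreements between checks:** The automatic fits of the case position disagreed by up to 14 mm in y, so I corrected the pose by eye on an overlay of the ribs. The soap box fits from the top and side cameras differed by up to 8 mm and 5°. I used the combined fit, and both placements went in without catching.

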